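# Peg the sloping drying rack and nest the rinsed cups on it

### The job

The sloping drying rack has lost its peg: stand the loose wooden peg in the blind hole of the black sloping face, fully home; the hole was drilled by eye somewhere near the middle of the face, so feel for it with the peg. Then set the copper cup, mouth down, over the peg with its rim flat on the face, and after that nest the blue cup, mouth down, over the copper one so that both will stay there. Leave the other things on the shelf where they are.

Things in the scene. Friction and masses are not known exactly. Their poses are not given: they have to be found in the camera images.
- rack_face: black face (130 along slope x 160 mm) on the fixed rack. Origin: nominal middle, 90 mm above the table; z: outward normal, 25 deg from vertical, leaning away from the robot; x down the slope, y level. Blind hole 30 mm wide, 40 deep, square to the face, sharp edge, flat floor; its centre is unmeasured, off the origin by up to 4 mm in x, 9 in y. The face lies within 2 mm of the origin's plane
- rack: the fixed wooden rack, clamped to the shelf's far edge. Origin on the table under the middle of the face; x points away from the robot, z up. Cheeks beside the face: outer sides at y = +-107 mm, tops 6 mm below the face; nothing stands above the face, whose top edge is 118 mm high. The rack begins 85 mm before the origin; the plank and aluminium C-clamp behind are at most 51 mm high
- peg: round wooden peg, 28 mm diameter, 100 mm long, about 50 g, standing upright on the table. Origin: centre of its foot (foot bevelled to 20 mm over its last 4 mm); z runs up its axis. 60 mm of it stand out of the hole when home
- peg_line (a point): point on the peg's axis 40 mm above its foot; level with the mouth of the hole when home
- copper_cup: copper cup standing mouth down on the table: a plain cone frustum, outside 76 mm across at the rim (below), 50 mm at the closed end (above), 74 mm high, wall 3 mm, closed end 4 mm thick, about 110 g. Origin: centre of the rim plane; z points to the closed end
- blue_cup: blue enamel cup of exactly the same shape, mass, stance and frame as the copper one. Nested over it, its rim stands about 17 to 23 mm further out
- bowl: shallow open copper sorting bowl, 124 mm across, 45 high. Origin: centre of its underside. A bystander
- geode: lumpy grey geode half with a purple crystal top, about 118 mm across, 55 high. Origin: centre of its underside. A bystander
- scoop: orange plastic scoop lying flat: pan 75 x 60 x 34 mm, handle 22 thick. Origin: on the table where handle meets pan; +x is along the pan, the handle runs 85 mm to -x. A bystander
- mallet: black rubber mallet lying flat: head 54 mm thick, 90 long along its y, centred over the origin; wooden handle 26 thick runs 213 mm from the origin to -x. Origin on the table. A bystander
- bottle: tall green bottle of polish with a white cap, 50 mm across, 160 high, upright. Origin: centre of its underside. A bystander
- tin: yellow-banded steel tin, 50 mm across, 130 high, upright. Origin: centre of its underside. A bystander

How it is judged:
By the outcome, as a careful person would: the job done as asked, in the order asked, and still so for the second after the job is handed in, with the robot touching nothing.
It also fails if it takes over 72 s, if anything falls off the work surface, if the arm or the gripper's body presses on something with over 40 N, if the wrist force passes 120 N, or if a joint passes its speed limit or range.

### The arm

A 6-joint arm with a two-finger parallel gripper is mounted at the origin on the work surface. World frame = base frame: x ahead of the robot, y to its left, z up, the work surface at z = 0. Lengths are in m, angles in rad, forces in N, time in s.
With the tool pointing down it reaches from about 0.35 to 0.875 m from the base axis. Payload 4.2 kg.
Tool frame: the origin (TCP) lies between the finger pads; the fingertips stand 22 mm ahead of it and the grasp point (between the pads) lies 3 mm ahead of it; z points along the fingers, y is the line along which they close (so a half turn about z gives the same grasp; the last joint's range is limited). The gripper opens to 87 mm and grips with 3 to 60 N. Pads are 19 mm wide; open, the fingers measure 117 mm over their backs; the gripper's body (75 mm by 190 mm) begins 51 mm behind the grasp point.
Start: joints at [-0.932, 0.385, 0.008, 0, -1.194, -0.259], TCP at [0.232, -0.58, 0.245] pointing down, gripper open.
Joint ranges: [-3.14, 3.14], [-1.21, 2.06], [-1.07, 1.41], [-3.16, 2.05], [-2.99, -0.16], [-3.1, 3.1]. Speed limits (rad/s): [2.79, 2.79, 3.14, 3.14, 3.14, 3.14].

### API

Orientations are given as a 3x3 rotation matrix whose columns are the frame's x, y, z axes.
In Python, from station import arm gives the robot as it stands.
- The arm moves only by the shell command python3 drive.py 'ROWS' [FORCE]. ROWS is a JSON list of rows, 1 to 10 of them, each of 7 numbers: the opening from 0.0 (shut) to 1.0 (fully open), then dx, dy, dz in m, then a rotation vector rx, ry, rz in rad; each row is the pose to reach, as a shift and turn from the pose commanded when the command began, along the tool's axes at that moment; what a row does not reach only later rows make up. A row lasts 1/8 s, in which the tool goes at most 0.0625 m and 0.188 rad, less where a joint would pass 70% of its speed; a pose out of reach is approached as far as the arm can. The fingers move at their own pace and stop on an object; FORCE is the grip in N (left out, the last holds). Time passes only in rows, so rows that do not move let the fingers close. It prints the time, the measured TCP pose, the force, the opening and the grip force at its end.
- arm.get_state(): the state, without advancing time (a new reading comes with each control period).
- arm.read_camera(name): name is "scene" or "top" or "wrist"; returns the picture (420x560x3 uint8, red, green, blue); there is no depth.
- arm.camera_model(name): a dict with "fx", "fy", "cx", "cy" (pixels), "view" (4x4, takes a point from world to camera coordinates). Camera axes: x right, y down, z forward; pixel columns grow to the right and rows downward; lengths in m; the calibration is good to about 2 mm. A picture is of the moment at which its call begins: read the wrist's pose just before it. camera_model takes no time and is no camera call; for the wrist camera it gives the pose at the moment of the call.
- arm.finish_job(): hands the job in; it is judged then, once.
The state is a dict: "t": time; "q": joint angles; "dq": joint speeds; "tau": joint torques, N m; "ee_pos": TCP position; "ee_rot": TCP orientation; "force": force on the tool from outside, world axes, zero at the start; "ft_torque": the same for the moment, N m; "width": opening from 0.0 (shut) to 1.0 (fully open); "finger_force": force on a finger pad.
Only numpy, scipy, OpenCV 4.12 (cv2) and the standard library are available. Lean on these libraries where they do the work, as an engineer would, in place of code of your own. Each camera call takes 0.05 s, during which the arm holds its last target. There are 200 camera calls.

## Working session

There is one attempt and no reset: what is moved stays moved. The work goes in short steps, Python scripts to look and compute and a shell command to move; the robot and the scene stay as the last step left them, time stands still between calls to the robot, and variables do not carry over. Pictures are saved under pics/ and viewed, at most 10 in all, crops included, and the job is handed in when it is done.

```bash
ls; mkdir -p pics; python3 - <<'E'
from station import arm
import cv2,numpy as np
for n in("scene","top"):
    cv2.imwrite(f"pics/{n}0.png",arm.read_camera(n)[:,:,::-1])
    print(n,arm.camera_model(n))
s=arm.get_state();print(s)
E
```

```text
drive.py
pics
station.py
scene {'fx': 453.7892396641472, 'fy': 453.7892396641472, 'cx': 273.93909083891015, 'cy': 212.4950436088399, 'view': array([[ 0.83542456,  0.5495759 ,  0.00566927, -0.40432515],
       [ 0.40545834, -0.60931837, -0.68142106, -0.12538558],
       [-0.3710382 ,  0.57157454, -0.73186966,  1.33667921],
       [ 0.        ,  0.        ,  0.        ,  1.        ]])}
top {'fx': 509.36330401709927, 'fy': 509.36330401709927, 'cx': 276.0640305008347, 'cy': 210.49802191139858, 'view': array([[ 1.56109784e-02, -9.99865517e-01,  5.02445489e-03,
        -5.75962691e-04],
       [-9.93519141e-01, -1.60773304e-02, -1.12522158e-01,
         4.95937946e-01],
       [ 1.12587806e-01, -3.23531113e-03, -9.93636512e-01,
         1.17354614e+00],
       [ 0.00000000e+00,  0.00000000e+00,  0.00000000e+00,
         1.00000000e+00]])}
{'t': 0.1, 'q': array([-9.32389457e-01,  3.85489942e-01,  6.79001114e-03, -4.47239457e-04,
       -1.19400933e+00, -2.58592161e-01]), 'dq': array([-0.00131299, -0.00240713,  0.00334946,  0.00033782, -0.00083385,
        0.00150147]), 'tau': array([ 1.06825468e-03, -3.91689885e+01,  1.87935233e+01,  4.23192501e+00,
        1.34347082e-02, -6.45507430e-05]), 'ee_pos': array([ 0.23155487, -0.5799986 ,  0.2435717 ]), 'ee_rot': array([[-9.28794456e-01, -3.70594399e-01, -8.05965746e-04],
       [-3.70595265e-01,  9.28792747e-01,  1.78396369e-03],
       [ 8.74481889e-05,  1.95562267e-03, -9.99998084e-01]]), 'force': array([-0.62659312, -0.74758011, -0.59543398]), 'ft_torque': array([-0.00289349, -0.03361676, -0.01829918]), 'finger_force': 0.0, 'width': 1.0035985440041668}
```
View pics/scene0.png

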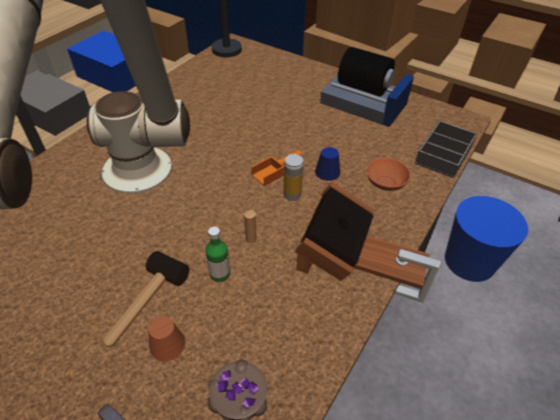

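View pics/top0.png

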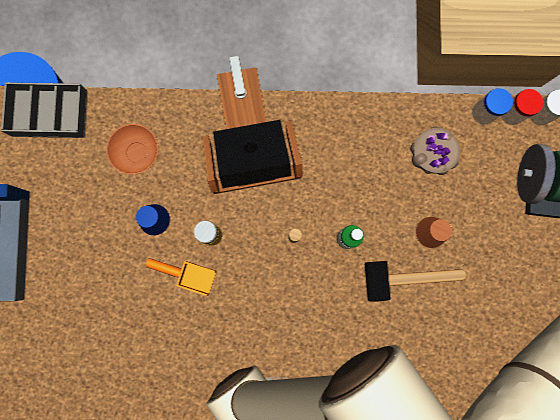

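The scene view shows the peg near (250,227), copper cup (165,338), blue cup (328,163) and the face near (338,225). In the top view they are at (295,235), (435,232), (152,219) and (251,150). I'll enlarge these next.

```bash
python3 - <<'E'
import cv2,numpy as np
def crop(im,c,r,w,h,k):
    o=cv2.resize(im[r:r+h,c:c+w],None,fx=k,fy=k,interpolation=cv2.INTER_CUBIC)
    for i in range(0,w,10):
        cv2.line(o,(i*k,0),(i*k,6 if (c+i)%50 else 14),(255,255,255),1)
        if (c+i)%20==0: cv2.putText(o,str(c+i),(i*k,24),0,.38,(0,255,255),1)
    for i in range(0,h,10):
        cv2.line(o,(0,i*k),(6,i*k),(255,255,255),1)
        if (r+i)%20==0: cv2.putText(o,str(r+i),(8,i*k+4),0,.38,(0,255,255),1)
    return o
s=cv2.imread("pics/scene0.png");t=cv2.imread("pics/top0.png")
t=cv2.convertScaleAbs(t,alpha=1.5);s=cv2.convertScaleAbs(s,alpha=1.6,beta=10)
A=np.hstack([crop(s,290,180,100,100,4),crop(t,200,110,100,100,4)])
B=np.hstack([crop(s,230,200,50,50,4),crop(s,140,310,50,50,4),crop(s,305,140,50,50,4),crop(t,270,210,50,50,4)])
cv2.imwrite("pics/c1.png",np.vstack([A,B]))
C=np.hstack([crop(t,410,205,60,60,6),crop(t,125,190,60,60,6)])
cv2.imwrite("pics/c2.png",C)
E
```

View pics/c1.png

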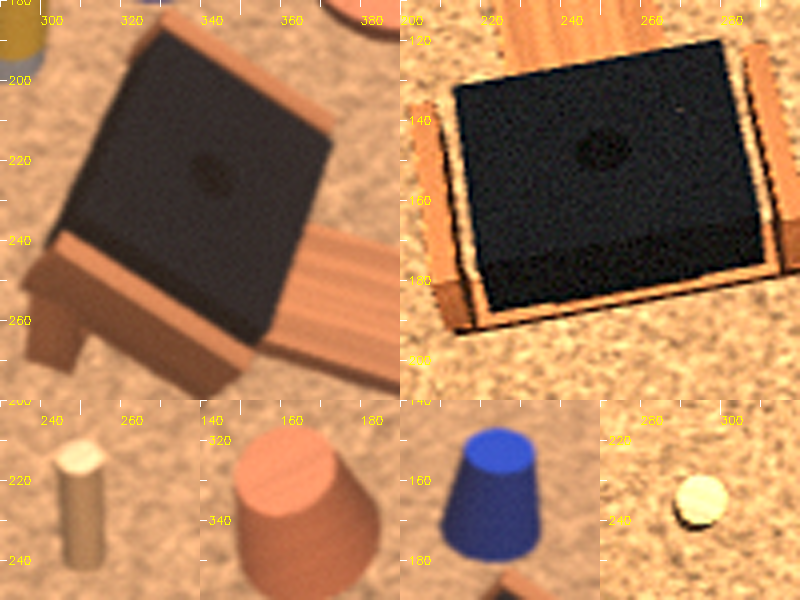

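View pics/c2.png

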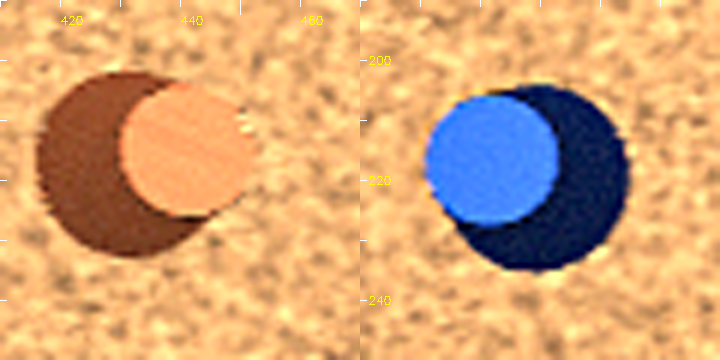

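The crops show the hole as a dim dark disc: top view (250.5,147.5), scene view (343.3,224.3). The cup discs, cup rims and face corners are also clear enough to triangulate.

```bash
cat > h.py <<'E'
from station import arm
import numpy as np, cv2
from scipy.optimize import least_squares
from scipy.spatial.transform import Rotation as R
def P(n,m=None):
    m=m or arm.camera_model(n)
    return np.array([[m['fx'],0,m['cx']],[0,m['fy'],m['cy']],[0,0,1]])@m['view'][:3]
def tri(Ps,uvs):
    A=[]
    for p,(u,v) in zip(Ps,uvs): A+= [u*p[2]-p[0],v*p[2]-p[1]]
    A=np.array(A); x=np.linalg.lstsq(A[:,:3],-A[:,3],rcond=None)[0]
    res=[np.round(proj(p,x)-uv,1) for p,uv in zip(Ps,uvs)]
    return x,res
def proj(p,x):
    y=p@np.r_[x,1]; return y[:2]/y[2]
def plane(p,uv,z): # pixel on height z
    A=np.array([uv[0]*p[2]-p[0],uv[1]*p[2]-p[1]])
    return np.linalg.solve(A[:,:2],-A[:,3]-A[:,2]*z)
def move(T,Rt=None): # delta in tool axes to reach TCP T (last measured pose)
    s=arm.get_state(); R0=s['ee_rot']
    d=R0.T@(np.array(T)-s['ee_pos']); r=R.from_matrix(R0.T@Rt).as_rotvec() if Rt is not None else np.zeros(3)
    print('move',np.round(d,4),'rot',np.round(r,4),'rows',max(np.linalg.norm(d)/.0625,np.linalg.norm(r)/.188).round(1))
E
python3 - <<'E'
from h import *
S,T=P('scene'),P('top')
pts=dict(hole=((343.3,224.3),(250.5,147.5)),nP=((330,186),(220,174)),nM=((302,240),(291,164)),fP=((373,215),(213.5,132)),fM=((356,266),(280,120)),
 cop=((161.5,327.8),(441.3,229.8)),blue=((330,152.8),(147,216.7)),peg=((249.8,214.3),(295.3,235)))
for k,(a,b) in pts.items():
    x,r=tri([S,T],[a,b]);print(k,x.round(4),r)
print('rims',plane(T,(431.7,232.3),0),plane(T,(154.4,219.6),0),'cop@74',plane(T,(441.3,229.8),.074),'blue',plane(T,(147,216.7),.074),'peg',plane(T,(295.3,235),.1))
# bystanders
for n,uv,z in(('bottle',(357,235),.16),('tin',(208,230),.13),('malhead',(377,281),.054),('scooppan',(198,277),.034)): print(n,plane(T,uv,z))
E
```

```text
hole [0.6329 0.0685 0.0898] [array([-0.7,  0.1]), array([-0.3, -0.5])]
nP [0.562  0.1306 0.1288] [array([ 0.3, -0. ]), array([0.1, 0.2])]
nM [ 0.5876 -0.0281  0.1011] [array([ 3.6, -0.5]), array([1.7, 2.3])]
fP [0.6734 0.1561 0.0675] [array([-0.6,  0.1]), array([-0.3, -0.5])]
fM [0.7067 0.0014 0.0564] [array([ 0.1, -0. ]), array([0. , 0.1])]
cop [ 0.4537 -0.3655  0.0756] [array([-0.9,  0. ]), array([-0.4, -0.4])]
blue [0.4729 0.2996 0.0756] [array([-0.7,  0.1]), array([-0.4, -0.6])]
peg [ 0.4352 -0.0348  0.0996] [array([-0.7,  0.1]), array([-0.4, -0.5])]
rims [ 0.45232557 -0.36806566] [0.47227841 0.29961362] cop@74 [ 0.45278414 -0.36694964] blue [0.47183099 0.29914259] peg [ 0.43404514 -0.03571853]
bottle [ 0.43217141 -0.16207256]
tin [0.43983671 0.15307022]
malhead [ 0.33531443 -0.22464386]
scooppan [0.3376302  0.18530224]
```

```bash
cat >> h.py <<'E'
def rackR(yaw):
    return R.from_euler('z',yaw).as_matrix()@R.from_euler('y',np.deg2rad(25)).as_matrix()
def toolplace(yaw):
    A=rackR(yaw); return np.c_[-A[:,1],-A[:,0],-A[:,2]]
def tooldown(yaw): # tool y heads to yaw
    y=np.array([np.cos(yaw),np.sin(yaw),0]);z=np.array([0,0,-1.]);return np.c_[np.cross(y,z),y,z]
E
python3 - <<'E'
from h import *
S,T=P('scene'),P('top')
obs=[((-65,80),(330,186),(220,174)),((-65,-80),(302,240),(291,164)),((65,80),(373,215),(213.5,132)),((65,-80),(356,266),(280,120))]
def f(p):
    A=rackR(p[2]);o=np.array([p[0],p[1],.09+p[3]]);r=[]
    for (a,b),s,t in obs:
        X=o+A@np.array([a/1e3,b/1e3,0]); r+=list(proj(S,X)-s)+list(proj(T,X)-t)
    return np.r_[r,p[3]/.002]
q=least_squares(f,[.63,.07,.2,0],loss='soft_l1');print(q.x,np.degrees(q.x[2]));print(f(q.x).round(1))
A=rackR(q.x[2]);o=np.r_[q.x[:2],.09]
h,_=tri([S,T],[(343.3,224.3),(250.5,147.5)])
print('hole in rack',A.T@(h-o))
for n,C,uv in(('S',S,(343.3,224.3)),('T',T,(250.5,147.5))):
    # intersect ray with face plane
    g=least_squares(lambda ab:proj(C,o+A@np.r_[ab,0])-uv,[0,0]);print(n,g.x,o+A@np.r_[g.x,0])
# move above peg
move([.4347,-.0353,.16],tooldown(np.pi-.08))
E
```

```text
[ 6.32653549e-01  6.61912504e-02  1.95138445e-01 -9.75264452e-05] 11.180609316491418
[-0.6  2.3 -0.6  2.3  6.  -5.9 -0.  -0.4 -0.4  1.8 -0.  -0.5 -0.3 -1.1
  1.  -0.4 -0. ]
hole in rack [0.00070035 0.0022318  0.00016028]
S [0.00232738 0.00402416] [0.63394255 0.07054804 0.08901641]
T [-0.00083556  0.00168451] [0.63158402 0.06769696 0.09035312]
move [-0.3906  0.4305  0.0844] rot [ 1.8000e-03  1.0000e-03 -1.1111e+00] rows 9.4
```

```bash
python3 drive.py '[[1,-0.04,0.043,0,0,0,-0.11],[1,-0.08,0.086,0,0,0,-0.22],[1,-0.12,0.13,0,0,0,-0.33],[1,-0.16,0.173,0,0,0,-0.44],[1,-0.2,0.216,0,0,0,-0.55],[1,-0.24,0.26,0,0,0,-0.66],[1,-0.28,0.303,0,0,0,-0.78],[1,-0.32,0.346,0,0,0,-0.89],[1,-0.36,0.39,0,0,0,-1.0],[1,-0.39,0.43,0,0,0,-1.11]]' 40
python3 drive.py '[[1,0,0,0.0,0,0,0],[1,0,0,0,0,0,0]]'
python3 - <<'E'
from h import *
m=arm.camera_model('wrist');cv2.imwrite('pics/w1.png',arm.read_camera('wrist')[:,:,::-1])
np.save('w1.npy',P('wrist',m))
print(arm.get_state()['q'].round(3),m['view'].round(3))
pm=P('wrist',m)
print(proj(pm,[.4347,-.0353,.1]))
move([.4347,-.0353,.16],tooldown(np.pi-.08))
E
```

```text
t: 1.35
ee_pos: [0.4348, -0.0344, 0.2445]
ee_rot: [[-0.076, -0.997, 0.0], [-0.997, 0.076, 0.0], [-0.0, -0.0, -1.0]]
force: [0.6, 0.2, -0.8]
width: 1.001
finger_force: 0.0
t: 1.6
ee_pos: [0.4341, -0.0366, 0.2442]
ee_rot: [[-0.081, -0.997, -0.001], [-0.997, 0.081, -0.0], [0.0, 0.001, -1.0]]
force: [-0.6, -1.2, 0.7]
width: 0.998
finger_force: 0.0
[ 0.29   0.057 -0.426 -0.    -1.089 -0.372] [[-0.997  0.081  0.001  0.435]
 [ 0.079  0.964  0.256 -0.03 ]
 [ 0.02   0.255 -0.967  0.39 ]
 [ 0.     0.     0.     1.   ]]
[276.1130297  203.37626713]
move [-0.0018 -0.0006  0.0842] rot [ 0.001  -0.0003 -0.0021] rows 1.3
```

View pics/w1.png

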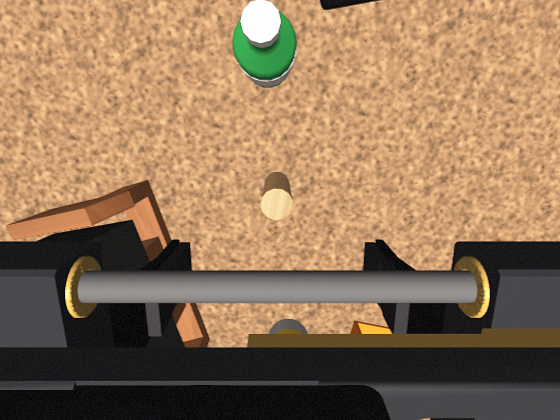

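The peg's top is at (277,204), within 1 px of the prediction. I'll descend and grip.

```bash
python3 drive.py '[[1,-0.002,-0.0005,0.055,0,0,0],[1,-0.002,-0.0005,0.11,0,0,0],[1,-0.002,-0.0005,0.15,0,0,0],[1,-0.002,-0.0005,0.161,0,0,0],[0.2,-0.002,-0.0005,0.161,0,0,0],[0.2,-0.002,-0.0005,0.161,0,0,0],[0.2,-0.002,-0.0005,0.161,0,0,0],[0.2,-0.002,-0.0005,0.161,0,0,0]]' 50
python3 drive.py '[[0.2,0,0,0,0,0,0],[0.2,0,0,0,0,0,0],[0.2,0,0,-0.06,0,0,0],[0.2,0,0,-0.12,0,0,0],[0.2,0,0,-0.16,0,0,0],[0.2,0,0,-0.16,0,0,0]]'
python3 - <<'E'
from h import *
yaw=.195+.008
Rt=toolplace(yaw);n=-Rt[:,2]
hole=np.array([.6328,.0690,.0897])
# peg foot 83mm ahead of TCP
move(hole+n*(.083+.03),Rt)
move(hole+n*(.083+.08),Rt)
E
```

```text
t: 2.65
ee_pos: [0.4356, -0.0344, 0.0844]
ee_rot: [[-0.081, -0.997, 0.002], [-0.997, 0.081, 0.001], [-0.001, -0.002, -1.0]]
force: [1.0, 0.1, 0.4]
width: 0.632
finger_force: 0.0
t: 3.4
ee_pos: [0.437, -0.0342, 0.247]
ee_rot: [[-0.08, -0.997, 0.008], [-0.997, 0.08, 0.002], [-0.002, -0.008, -1.0]]
force: [-0.1, 0.3, 0.7]
width: 0.204
finger_force: 0.0
move [-0.1318 -0.2323  0.057 ] rot [-0.4417  0.0631 -0.2788] rows 4.4
move [-0.1378 -0.253   0.0119] rot [-0.4417  0.0631 -0.2788] rows 4.6
```

```bash
python3 - <<'E'
from h import *
m=arm.camera_model('wrist');im=arm.read_camera('wrist')[:,:,::-1]
print(proj(P('wrist',m),[.4347,-.0353,.1]),proj(P('wrist',m),[.4347,-.0353,.0]))
t=arm.read_camera('top')[:,:,::-1]
cv2.imwrite('pics/w2.png',np.hstack([im[120:270,160:400],cv2.resize(t[180:290,240:350],(240,240))[45:195]]).repeat(1,0))
E
```

```text
[280.83537761 199.15487355] [280.57090398 178.65155695]
```

View pics/w2.png

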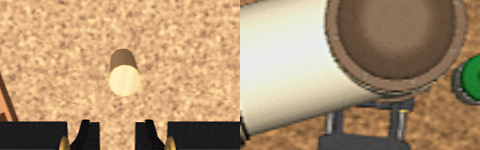

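The peg still stands, about 2 mm shifted: the fingers close slower than I allowed. I'll repeat with more time to close.

```bash
python3 drive.py '[[0.65,0,0.001,0,0,0,0],[0.65,0,0.001,0,0,0,0],[0.65,0,0.001,0,0,0,0],[0.65,0,0.001,0,0,0,0],[0.65,0,0.001,0.05,0,0,0],[0.65,0,0.001,0.10,0,0,0],[0.65,0,0.001,0.145,0,0,0],[0.65,0,0.001,0.16,0,0,0],[0.65,0,0.001,0.16,0,0,0],[0.1,0,0.001,0.16,0,0,0]]' 50
python3 drive.py '[[0.1,0,0,0,0,0,0],[0.1,0,0,0,0,0,0],[0.1,0,0,0,0,0,0],[0.1,0,0,0,0,0,0],[0.1,0,0,0,0,0,0],[0.1,0,0,0,0,0,0]]'
```

```text
t: 4.75
ee_pos: [0.435, -0.0343, 0.0843]
ee_rot: [[-0.081, -0.997, 0.002], [-0.997, 0.081, 0.0], [-0.0, -0.002, -1.0]]
force: [-0.0, 0.1, 0.1]
width: 0.598
finger_force: 0.0
t: 5.5
ee_pos: [0.4344, -0.0344, 0.084]
ee_rot: [[-0.081, -0.997, 0.001], [-0.997, 0.081, -0.0], [-0.0, -0.001, -1.0]]
force: [-1.4, 1.0, 5.3]
width: 0.308
finger_force: 50.0
```

```bash
python3 drive.py '[[0.1,0,0,-0.05,0,0,0],[0.1,0,0,-0.11,0,0,0],[0.1,0,0,-0.16,0,0,0],[0.1,0,0,-0.16,0,0,0],[0.1,0,0,-0.16,0,0,0]]'
python3 - <<'E'
from h import *
yaw=.195+.008
Rt=toolplace(yaw);n=-Rt[:,2]
hole=np.array([.6328,.0690,.0897])
move(hole+n*(.084+.05),Rt)
E
```

```text
t: 6.12
ee_pos: [0.4333, -0.0345, 0.2425]
ee_rot: [[-0.081, -0.997, -0.002], [-0.997, 0.081, 0.0], [-0.0, 0.002, -1.0]]
force: [-0.5, -0.6, -0.8]
width: 0.311
finger_force: 50.0
move [-0.1353 -0.2448  0.031 ] rot [-0.4316  0.0625 -0.2799] rows 4.5
```

```bash
python3 drive.py '[[0.1,-0.027,-0.05,-0.01,-0.085,0.0125,-0.055],[0.1,-0.054,-0.1,-0.01,-0.17,0.025,-0.11],[0.1,-0.081,-0.15,-0.01,-0.26,0.0375,-0.167],[0.1,-0.108,-0.2,0.0,-0.345,0.05,-0.224],[0.1,-0.135,-0.245,0.031,-0.4316,0.0625,-0.28],[0.1,-0.135,-0.245,0.031,-0.4316,0.0625,-0.28],[0.1,-0.135,-0.245,0.031,-0.4316,0.0625,-0.28]]'
python3 - <<'E'
from h import *
m=arm.camera_model('wrist');cv2.imwrite('pics/w3.png',arm.read_camera('wrist')[:,:,::-1])
np.save('w3.npy',P('wrist',m))
print(arm.get_state()['q'].round(3))
W=P('wrist',m);o=np.array([.63265,.0662,.09])
for yaw in(.195,.21):
  A=rackR(yaw);print([proj(W,o+A@np.array([a,b,0])).round(1).tolist() for a in(-.065,.065) for b in(.08,-.08)])
print(proj(W,[.6328,.069,.0897]))
Rt=toolplace(.203);move(np.array([.6328,.0690,.0897])-Rt[:,2]*(.084+.05),Rt)
E
```

```text
t: 7.0
ee_pos: [0.689, 0.0799, 0.2081]
ee_rot: [[0.202, -0.885, -0.419], [-0.979, -0.182, -0.089], [0.003, 0.428, -0.904]]
force: [-0.2, 0.0, 0.7]
width: 0.309
finger_force: 50.0
[ 0.326  0.755  0.534 -0.051 -1.781 -0.123]
[[353.2, 293.1], [366.2, 100.7], [203.6, 292.7], [193.6, 99.5]]
[[354.4, 291.9], [365.0, 99.4], [205.0, 293.3], [192.1, 100.7]]
[278.27728915 206.62160119]
move [-0.001  -0.0003  0.0023] rot [-0.0024 -0.0022 -0.0004] rows 0.0
```

View pics/w3.png

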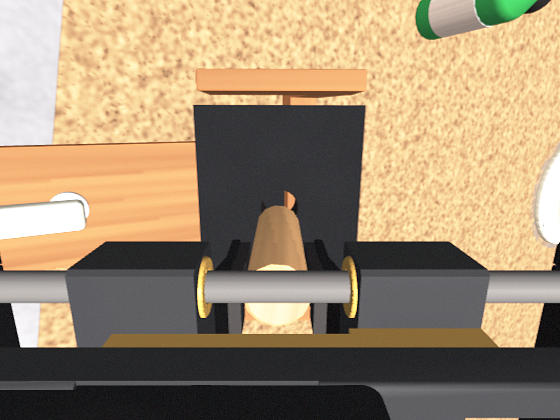

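```bash
python3 - <<'E'
import cv2
im=cv2.imread('pics/w3.png')[170:245,230:330]
cv2.imwrite('pics/w3c.png',cv2.convertScaleAbs(cv2.resize(im,None,fx=7,fy=7,interpolation=cv2.INTER_CUBIC),alpha=2.2,beta=15))
E
```

```text
(no output)
```

View pics/w3c.png

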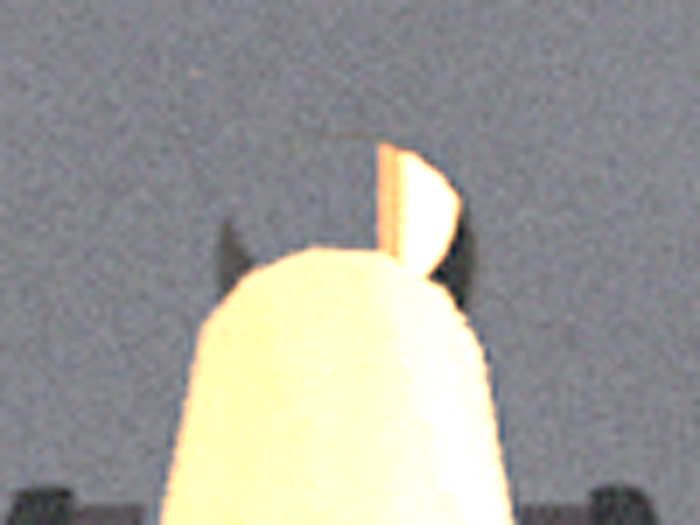

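The hole's visible outline spans u 261–298 with its top at v 189. That puts its centre near (279.6,206.8), against (278.3,206.6) predicted, so it sits about 1 mm up-slope. I'll go down gently with a 1 mm correction (up-slope is tool +y).

```bash
python3 drive.py '[[0.1,-0.001,0.0007,0.025,-0.0024,-0.002,0],[0.1,-0.001,0.0007,0.04,-0.0024,-0.002,0],[0.1,-0.001,0.0007,0.046,-0.0024,-0.002,0],[0.1,-0.001,0.0007,0.05,-0.0024,-0.002,0],[0.1,-0.001,0.0007,0.053,-0.0024,-0.002,0],[0.1,-0.001,0.0007,0.055,-0.0024,-0.002,0],[0.1,-0.001,0.0007,0.055,-0.0024,-0.002,0]]'
python3 - <<'E'
from h import *
s=arm.get_state();Rt=toolplace(.203);hole=np.array([.6328,.0690,.0897])
foot=s['ee_pos']+s['ee_rot'][:,2]*.084
A=rackR(.203)
print('foot in rack rel hole',A.T@(foot-hole),'F tool',s['ee_rot'].T@s['force'],'M',s['ee_rot'].T@s['ft_torque'])
move(hole+A[:,2]*.084,Rt)
E
```

```text
t: 7.92
ee_pos: [0.6658, 0.0764, 0.1627]
ee_rot: [[0.201, -0.887, -0.415], [-0.98, -0.183, -0.084], [-0.001, 0.424, -0.906]]
force: [0.5, 0.0, -0.8]
width: 0.309
finger_force: 50.0
foot in rack rel hole [-0.00027383  0.00067742 -0.00354404] F tool [ 0.07894297 -0.77484059  0.51393509] M [ 0.83623782 -0.0124331   0.01767655]
move [ 0.0006 -0.0002 -0.0035] rot [0.0011 0.001  0.0002] rows 0.1
```

The foot is 3.5 mm below the face plane with no force, so the bevel has entered. I'll continue.

```bash
python3 drive.py '[[0.1,0,0,0.003,0,0,0],[0.1,0,0,0.006,0,0,0],[0.1,0,0,0.009,0,0,0],[0.1,0,0,0.012,0,0,0],[0.1,0,0,0.012,0,0,0]]'
cat > f.py <<'E'
from h import *
s=arm.get_state();hole=np.array([.6328,.0690,.0897])
foot=s['ee_pos']+s['ee_rot'][:,2]*.084
A=rackR(.203)
print('foot rack',A.T@(foot-hole),'F tool',(s['ee_rot'].T@s['force']).round(2),'M',(s['ee_rot'].T@s['ft_torque']).round(2))
E
python3 f.py
```

```text
t: 8.55
ee_pos: [0.6606, 0.0754, 0.1518]
ee_rot: [[0.201, -0.887, -0.415], [-0.98, -0.183, -0.084], [-0.001, 0.424, -0.906]]
force: [0.4, 0.5, -0.1]
width: 0.306
finger_force: 50.0
foot rack [-0.00050604  0.00071789 -0.01567509] F tool [-0.39 -0.5  -0.12] M [ 0.89  0.   -0.02]
```

Free run, so the peg is in the hole. I'll go to the floor.

```bash
python3 drive.py '[[0.1,0,0,0.006,0,0,0],[0.1,0,0,0.012,0,0,0],[0.1,0,0,0.018,0,0,0],[0.1,0,0,0.021,0,0,0],[0.1,0,0,0.023,0,0,0],[0.1,0,0,0.024,0,0,0],[0.1,0,0,0.025,0,0,0],[0.1,0,0,0.0255,0,0,0]]'; python3 f.py
```

```text
t: 9.55
ee_pos: [0.6508, 0.0733, 0.13]
ee_rot: [[0.202, -0.888, -0.413], [-0.979, -0.183, -0.084], [-0.001, 0.422, -0.907]]
force: [1.1, 0.7, 5.2]
width: 0.307
finger_force: 50.0
foot rack [-0.00024733  0.00063084 -0.03963364] F tool [-0.49  1.12 -5.25] M [ 0.44 -0.2  -0.02]
```

```bash
python3 drive.py '[[0.1,0,0,0.001,0,0,0],[0.1,0,0,0.002,0,0,0],[0.1,0,0,0.002,0,0,0]]'; python3 f.py
```

```text
t: 9.93
ee_pos: [0.6506, 0.0732, 0.13]
ee_rot: [[0.202, -0.889, -0.411], [-0.979, -0.184, -0.085], [-0.0, 0.42, -0.908]]
force: [0.8, 1.3, 7.9]
width: 0.311
finger_force: 50.0
foot rack [-0.00017465  0.00049248 -0.03971362] F tool [-1.12  2.33 -7.61] M [ 0.04 -0.36  0.03]
```

The floor is solid at −39.7 mm, so the peg is home. Release and back off.

```bash
python3 drive.py '[[0.7,0,0,0,0,0,0],[0.7,0,0,0,0,0,0],[0.7,0,0,0,0,0,0],[0.7,0,0,-0.003,0,0,0],[0.7,0,0,-0.02,0,0,0],[0.7,0,0,-0.07,0,0,0],[1,0,0,-0.13,0,0,0],[1,0,0,-0.13,0,0,0]]'
python3 - <<'E'
from h import *
s=arm.get_state();print(s['q'].round(2))
S,T=P('scene'),P('top')
cv2.imwrite('pics/s3.png',arm.read_camera('scene')[:,:,::-1])
A=rackR(.203);h=np.array([.6328,.069,.0897])+A@[-.0002,.0005,0]
print('peg top expected px scene',proj(S,h+A[:,2]*.06),'mouth',proj(S,h))
x=.4532;y=-.3668
move([x,y,.22],tooldown(np.pi+np.arctan2(y,x)+.3))
move([x,y,.22],tooldown(np.pi+np.arctan2(y,x)+.15))
E
```

```text
t: 10.92
ee_pos: [0.7063, 0.0842, 0.25]
ee_rot: [[0.201, -0.892, -0.404], [-0.979, -0.184, -0.083], [-0.001, 0.413, -0.911]]
force: [0.0, -1.0, 0.6]
width: 0.846
finger_force: 0.0
[ 0.32  0.77  0.66 -0.05 -1.88 -0.13]
peg top expected px scene [356.17862662 211.38290157] mouth [342.59003234 224.12488144]
move [0.3913 0.2952 0.1649] rot [ 0.4196 -0.1242  0.5742] rows 8.3
move [0.3913 0.2952 0.1649] rot [ 0.4125 -0.1565  0.7218] rows 8.3
```

```bash
python3 drive.py '[[1,0.04,0.033,0.018,0.047,-0.014,0.064],[1,0.087,0.066,0.036,0.093,-0.028,0.128],[1,0.13,0.098,0.055,0.14,-0.041,0.19],[1,0.174,0.131,0.073,0.187,-0.055,0.255],[1,0.217,0.164,0.091,0.233,-0.069,0.32],[1,0.26,0.197,0.11,0.28,-0.083,0.383],[1,0.304,0.23,0.128,0.327,-0.097,0.447],[1,0.348,0.262,0.147,0.373,-0.11,0.51],[1,0.391,0.295,0.165,0.42,-0.124,0.574],[1,0.391,0.295,0.165,0.42,-0.124,0.574]]' 40
python3 drive.py '[[1,0,0,0,0,0,0],[1,0,0,0,0,0,0]]'
python3 - <<'E'
from h import *
W=P('wrist');im=arm.read_camera('wrist')[:,:,::-1]
s=cv2.imread('pics/s3.png')
print(proj(W,[.453,-.3667,.074]),proj(W,[.453,-.3667,0]),arm.get_state()['q'].round(2))
cv2.imwrite('pics/w4.png',np.hstack([im[60:300,60:460],cv2.resize(s[180:280,290:390],(400,400),interpolation=cv2.INTER_CUBIC)[80:320]]))
move([.453,-.3667,.22],tooldown(np.pi+np.arctan2(-.3667,.453)+.3))
E
```

```text
t: 12.22
ee_pos: [0.4478, -0.3689, 0.2185]
ee_rot: [[-0.377, -0.926, -0.008], [-0.926, 0.377, -0.0], [0.003, 0.007, -1.0]]
force: [-0.3, 0.1, -0.6]
width: 0.998
finger_force: 0.0
t: 12.48
ee_pos: [0.4524, -0.3658, 0.2194]
ee_rot: [[-0.369, -0.929, -0.006], [-0.929, 0.369, -0.001], [0.003, 0.005, -1.0]]
force: [0.6, 0.2, 0.1]
width: 0.999
finger_force: 0.0
[275.02842135 201.28203952] [275.07332687 185.00166528] [-0.4   0.33 -0.14  0.   -1.1   0.02]
move [ 0.0008 -0.0007 -0.0005] rot [ 0.0046 -0.0034  0.0027] rows 0.0
```

View pics/w4.png

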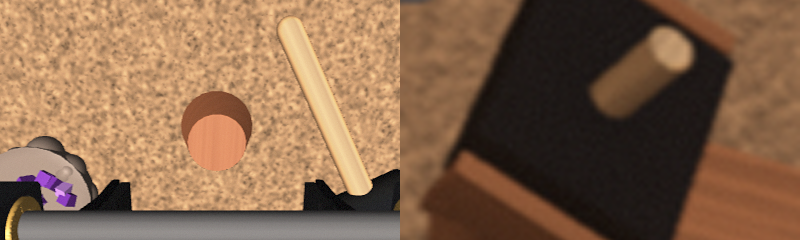

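The peg is standing in the hole, its top at scene (357,212) as expected. The copper cup's closed end is at wrist (276,202), within 1 px of prediction. I'll descend and grip.

```bash
python3 drive.py '[[1,0.001,-0.001,0.05,0,0,0],[1,0.001,-0.001,0.11,0,0,0],[1,0.001,-0.001,0.155,0,0,0],[1,0.001,-0.001,0.169,0,0,0],[1,0.001,-0.001,0.169,0,0,0],[0.4,0.001,-0.001,0.169,0,0,0],[0.4,0.001,-0.001,0.169,0,0,0],[0.4,0.001,-0.001,0.169,0,0,0],[0.4,0.001,-0.001,0.169,0,0,0],[0.4,0.001,-0.001,0.169,0,0,0]]' 40
python3 drive.py '[[0.4,0,0,0,0,0,0],[0.4,0,0,0,0,0,0],[0.4,0,0,0,0,0,0]]'
```

```text
t: 13.78
ee_pos: [0.4517, -0.3686, 0.052]
ee_rot: [[-0.371, -0.929, -0.005], [-0.929, 0.371, -0.002], [0.004, 0.003, -1.0]]
force: [-1.3, 2.0, 7.0]
width: 0.719
finger_force: 39.9
t: 14.15
ee_pos: [0.4517, -0.3686, 0.052]
ee_rot: [[-0.371, -0.929, -0.005], [-0.929, 0.371, -0.002], [0.004, 0.003, -1.0]]
force: [-0.8, 2.1, 4.9]
width: 0.721
finger_force: 39.9
```

```bash
python3 drive.py '[[0.4,0,0,-0.005,0,0,0],[0.4,0,0,-0.03,0,0,0],[0.4,0,0,-0.08,0,0,0],[0.4,0,0,-0.14,0,0,0],[0.4,0,0,-0.2,0,0,0],[0.4,0,0,-0.2,0,0,0],[0.4,0,0,-0.2,0,0,0]]'
cat > g.py <<'E'
from h import *
import sys
d=float(sys.argv[1]);up=float(sys.argv[2]);dx=float(sys.argv[3])
A=rackR(.203);Rt=toolplace(.203);h=np.array([.6328,.069,.0897])+A@[-.0002,.0005,0]
s=arm.get_state();tgt=h+A[:,2]*(d+up)+Rt[:,0]*dx
move(tgt,Rt);print('TCP in rack rel. target',(A.T@(s['ee_pos']-tgt)).round(4),'Ft',(s['ee_rot'].T@s['force']).round(2),'M',(s['ee_rot'].T@s['ft_torque']).round(2))
E
python3 g.py .052 .09 .002
python3 - <<'E'
from h import *
im=arm.read_camera('wrist')[:,:,::-1];cv2.imwrite('pics/w5.png',im[60:300,60:460])
E
```

```text
t: 15.02
ee_pos: [0.4519, -0.3675, 0.2499]
ee_rot: [[-0.371, -0.928, -0.006], [-0.928, 0.371, -0.0], [0.002, 0.005, -1.0]]
force: [-0.6, 0.2, -2.0]
width: 0.717
finger_force: 39.2
move [-0.5042 -0.0567  0.03  ] rot [-0.4179  0.1266 -0.5741] rows 8.1
TCP in rack rel. target [-0.3078 -0.3896 -0.1088] Ft [0.07 0.6  2.05] M [-0.14  0.   -0.05]
```

View pics/w5.png

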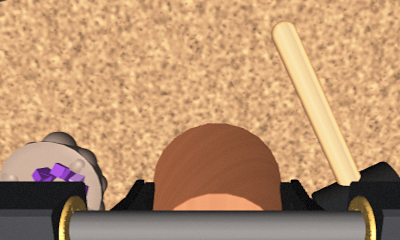

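The cup hangs straight and centred in the grip, spanning columns 155–283 of the crop. Next I carry it above the peg.

```bash
python3 drive.py '[[0.4,-0.056,-0.006,0,-0.046,0.014,-0.064],[0.4,-0.112,-0.013,0,-0.093,0.028,-0.128],[0.4,-0.168,-0.019,0,-0.14,0.042,-0.19],[0.4,-0.224,-0.025,0,-0.186,0.056,-0.255],[0.4,-0.28,-0.032,0,-0.232,0.07,-0.32],[0.4,-0.336,-0.038,0,-0.28,0.084,-0.383],[0.4,-0.392,-0.044,0,-0.325,0.098,-0.447],[0.4,-0.448,-0.05,0.01,-0.372,0.113,-0.51],[0.4,-0.504,-0.057,0.03,-0.418,0.1266,-0.574],[0.4,-0.504,-0.057,0.03,-0.418,0.1266,-0.574]]'
python3 drive.py '[[0.4,0,0,0,0,0,0],[0.4,0,0,0,0,0,0]]'
python3 g.py .052 .09 .002
```

```text
t: 16.32
ee_pos: [0.6919, 0.0836, 0.2078]
ee_rot: [[0.207, -0.881, -0.426], [-0.978, -0.186, -0.091], [0.001, 0.436, -0.9]]
force: [-0.1, -0.2, -2.7]
width: 0.717
finger_force: 39.2
t: 16.58
ee_pos: [0.6922, 0.0775, 0.22]
ee_rot: [[0.201, -0.889, -0.412], [-0.98, -0.181, -0.086], [0.002, 0.421, -0.907]]
force: [0.8, -0.1, -0.9]
width: 0.72
finger_force: 39.2
move [-0.0022 -0.0006  0.0014] rot [-0.0019 -0.0016 -0.0018] rows 0.0
TCP in rack rel. target [-0.0006 -0.0022  0.0014] Ft [ 0.29 -1.12  0.51] M [ 0.98  0.06 -0.08]
```

```bash
python3 drive.py '[[0.4,-0.002,-0.0005,0.01,-0.002,-0.0015,0],[0.4,-0.002,-0.0005,0.03,-0.002,-0.0015,0],[0.4,-0.002,-0.0005,0.05,-0.002,-0.0015,0],[0.4,-0.002,-0.0005,0.068,-0.002,-0.0015,0],[0.4,-0.002,-0.0005,0.08,-0.002,-0.0015,0],[0.4,-0.002,-0.0005,0.086,-0.002,-0.0015,0],[0.4,-0.002,-0.0005,0.088,-0.002,-0.0015,0],[0.4,-0.002,-0.0005,0.089,-0.002,-0.0015,0],[0.4,-0.002,-0.0005,0.089,-0.002,-0.0015,0]]'
python3 g.py .052 0 .002
```

```text
t: 17.7
ee_pos: [0.6559, 0.0732, 0.1383]
ee_rot: [[0.202, -0.887, -0.415], [-0.979, -0.182, -0.086], [0.0, 0.423, -0.906]]
force: [0.6, 0.2, -1.5]
width: 0.721
finger_force: 39.2
move [0.001  0.0009 0.0019] rot [ 0.0008 -0.0003 -0.0003] rows 0.0
TCP in rack rel. target [0.0009 0.001  0.0019] Ft [-0.03 -1.23  1.06] M [ 0.96 -0.03 -0.  ]
```

Small steps down until contact.

```bash
python3 drive.py '[[0.4,0,0,0.0005,0,0,0],[0.4,0,0,0.001,0,0,0],[0.4,0,0,0.0015,0,0,0],[0.4,0,0,0.002,0,0,0],[0.4,0,0,0.002,0,0,0]]'
python3 g.py .052 0 .002
python3 drive.py '[[0.4,0,0,0.001,0,0,0],[0.4,0,0,0.0015,0,0,0],[0.4,0,0,0.0015,0,0,0]]'
python3 g.py .052 0 .002
```

```text
t: 18.32
ee_pos: [0.6552, 0.073, 0.137]
ee_rot: [[0.202, -0.888, -0.414], [-0.979, -0.183, -0.086], [0.001, 0.423, -0.906]]
force: [2.0, 1.4, 2.3]
width: 0.717
finger_force: 39.6
move [0.0009 0.0008 0.0004] rot [ 0.0002 -0.0007 -0.0002] rows 0.0
TCP in rack rel. target [0.0008 0.0009 0.0004] Ft [-0.95 -1.06 -2.98] M [ 0.71 -0.14  0.05]
t: 18.7
ee_pos: [0.6551, 0.073, 0.137]
ee_rot: [[0.202, -0.888, -0.412], [-0.979, -0.183, -0.086], [0.001, 0.421, -0.907]]
force: [2.0, 1.7, 6.9]
width: 0.716
finger_force: 39.9
move [0.0009 0.0008 0.0004] rot [-0.0017 -0.0013  0.0001] rows 0.0
TCP in rack rel. target [0.0008 0.0009 0.0004] Ft [-1.2   0.79 -7.2 ] M [ 0.37 -0.46  0.04]
```

Rim is on the face at the expected height. Release and back off.

```bash
python3 drive.py '[[1,0,0,0,0,0,0],[1,0,0,0,0,0,0],[1,0,0,0,0,0,0],[1,0,0,-0.002,0,0,0],[1,0,0,-0.02,0,0,0],[1,0,0,-0.06,0,0,0],[1,0,0,-0.12,0,0,0],[1,0,0,-0.12,0,0,0],[1,0,0,-0.12,0,0,0]]' 
python3 - <<'E'
from h import *
S=P('scene');W=P('wrist');w=arm.read_camera('wrist')[:,:,::-1];s=arm.read_camera('scene')[:,:,::-1]
np.save('w6.npy',W);cv2.imwrite('pics/w6.png',w);cv2.imwrite('pics/s6.png',s)
A=rackR(.203);h=np.array([.6328,.069,.0897])+A@[-.0002,.0005,0]
for n,Pm,im in(('scene',S,s),('wrist',W,w)):
    hsv=cv2.cvtColor(np.ascontiguousarray(im),cv2.COLOR_BGR2HSV)
    for z in(.0,.074):
        c=proj(Pm,h+A[:,2]*z);print(n,'pred',z,c.round(1))
    r=[proj(Pm,h+A@[.025*np.cos(a),.025*np.sin(a),.074]) for a in np.linspace(0,6.28,9)]
    print('disc pred u',min(q[0] for q in r),max(q[0] for q in r),'v',min(q[1] for q in r),max(q[1] for q in r))
    c=proj(Pm,h+A[:,2]*.074).astype(int)
    for k in range(-5,6): pass
    print('row',[tuple(hsv[c[1],c[0]+d].tolist()) for d in range(-40,41,8) if 0<=c[0]+d<560 and 0<=c[1]<420])
x,y=.4722,.2995
move([x,y,.22],tooldown(np.pi+np.arctan2(y,x)+.3));print(arm.get_state()['q'])
E
```

```text
t: 19.82
ee_pos: [0.7037, 0.0832, 0.2429]
ee_rot: [[0.201, -0.887, -0.416], [-0.98, -0.182, -0.085], [-0.0, 0.425, -0.905]]
force: [-0.5, -0.3, -0.4]
width: 1.001
finger_force: 0.0
scene pred 0.0 [342.6 224.1]
scene pred 0.074 [359.5 208.2]
disc pred u 350.34242306881123 368.67661554459494 v 198.8087959524904 217.86308711275296
row [(11, 112, 25), (9, 62, 29), (7, 95, 35), (9, 171, 131), (9, 166, 134), (9, 151, 162), (9, 151, 165), (13, 126, 140), (14, 127, 142), (14, 125, 149), (13, 126, 128)]
wrist pred 0.0 [277.7 196.1]
wrist pred 0.074 [278.2 219.2]
disc pred u 243.00785395192187 313.2783376349727 v 184.63725648626232 252.0377749583229
row [(113, 20, 51), (12, 124, 248), (13, 120, 250), (12, 125, 248), (13, 121, 250), (12, 124, 249), (13, 123, 250), (12, 124, 249), (13, 126, 248), (13, 123, 249), (113, 21, 49)]
move [-0.2586  0.1558  0.0977] rot [ 0.4251  0.1459 -0.6517] rows 5.1
[ 0.3236979   0.77836447  0.64702725 -0.05381987 -1.87764583 -0.12592203]
```

```bash
python3 - <<'E'
from h import *
A=rackR(.203);h=np.array([.6328,.069,.0897])+A@[-.0002,.0005,0]
W=np.load('w6.npy');im=cv2.imread('pics/w6.png');hsv=cv2.cvtColor(im,cv2.COLOR_BGR2HSV)
print([tuple(hsv[v,278].tolist()) for v in range(150,262,8)])
m=((hsv[...,0]<20)&(hsv[...,1]>80)&(hsv[...,2]>215)).astype(np.uint8)
m[:, :225]=0;m[:,335:]=0;m[:150]=0;m[262:]=0
n,l,st,c=cv2.connectedComponentsWithStats(m);k=l[215,278];print(st[k],c[k])
dark=((hsv[...,0]<25)&(hsv[...,1]>80)&(hsv[...,2]>60)).astype(np.uint8);dark[:,:200]=0;dark[:,360:]=0;dark[:150]=0;dark[240:]=0
n2,l2,s2,c2=cv2.connectedComponentsWithStats(dark);print('cup mask',s2[l2[215,278]])
rim=np.array([proj(W,h+A@[.038*np.cos(a),.038*np.sin(a),0]) for a in np.linspace(0,6.28,73)]);print('rim pred u',rim[:,0].min(),rim[:,0].max(),'vmin',rim[:,1].min())
g=least_squares(lambda p:proj(W,h+A@[p[0],p[1],.074])-c[k],[0,0]).x;print('disc offset rack',g)
E
```

```text
[(102, 24, 54), (9, 97, 87), (10, 157, 171), (9, 152, 175), (10, 156, 178), (12, 124, 250), (12, 124, 249), (13, 125, 248), (13, 125, 248), (13, 123, 249), (13, 125, 248), (13, 125, 248), (13, 124, 248), (12, 129, 255)]
[ 242  172   76   83 4081] [280.4342073  218.55427591]
cup mask [ 236  158   83   82 5712]
rim pred u 236.2876142336074 319.0226418235555 vmin 154.4758507049419
disc offset rack [-0.00162178 -0.00048896]
```

The copper cup sits flat: its rim matches the prediction within a few pixels (u 236–319 in both). Now to the blue cup.

```bash
python3 drive.py '[[1,-0.043,0.026,0.016,0.071,0.024,-0.108],[1,-0.086,0.052,0.033,0.142,0.049,-0.217],[1,-0.13,0.078,0.049,0.213,0.073,-0.326],[1,-0.172,0.104,0.065,0.283,0.097,-0.434],[1,-0.216,0.13,0.081,0.354,0.122,-0.543],[1,-0.2586,0.1558,0.0977,0.4251,0.1459,-0.6517],[1,-0.2586,0.1558,0.0977,0.4251,0.1459,-0.6517],[1,-0.2586,0.1558,0.0977,0.4251,0.1459,-0.6517],[1,-0.2586,0.1558,0.0977,0.4251,0.1459,-0.6517]]' 40
python3 - <<'E'
from h import *
W=P('wrist');im=arm.read_camera('wrist')[:,:,::-1];cv2.imwrite('pics/w7.png',im)
hsv=cv2.cvtColor(np.ascontiguousarray(im),cv2.COLOR_BGR2HSV)
m=((hsv[...,0]>100)&(hsv[...,0]<130)&(hsv[...,1]>120)).astype(np.uint8)
n,l,st,c=cv2.connectedComponentsWithStats(m);k=1+np.argmax(st[1:,4]);print('cup',st[k],c[k])
v=hsv[...,2][l==k];print(np.percentile(v,[5,30,50,70,95]))
t=(np.percentile(v,5)+np.percentile(v,95))/2
n2,l2,s2,c2=cv2.connectedComponentsWithStats(((l==k)&(hsv[...,2]>t)).astype(np.uint8));k2=1+np.argmax(s2[1:,4]);print('disc',s2[k2],c2[k2])
x,y=.4722,.2995
print(proj(W,[x,y,.074]),proj(W,[x,y,0]),'disc meas',plane(W,c2[k2],.074))
move([x,y,.22],tooldown(np.pi+np.arctan2(y,x)+.3));print(arm.get_state()['q'].round(2))
E
```

```text
t: 21.05
ee_pos: [0.4739, 0.299, 0.2206]
ee_rot: [[0.76, -0.65, 0.003], [-0.65, -0.76, -0.0], [0.002, -0.002, -1.0]]
force: [-0.5, -0.2, -0.5]
width: 0.999
finger_force: 0.0
cup [ 243  154   70   79 4269] [277.05130007 191.97634106]
[ 81.  97. 214. 218. 224.]
disc [ 248  177   59   56 2528] [276.85719937 204.59731013]
[278.336507   203.45931142] [278.15539001 186.73190387] disc meas [0.47225949 0.30111466]
move [-0.0018  0.0008  0.0005] rot [-0.0019 -0.0023 -0.002 ] rows 0.0
[ 0.85  0.29 -0.19  0.   -1.08  0.01]
```

The blue disc is measured at (0.472, 0.301), within 2 mm of the estimate. Descend and grip.

```bash
python3 drive.py '[[1,-0.002,0,0.05,0,0,0],[1,-0.002,0,0.11,0,0,0],[1,-0.002,0,0.155,0,0,0],[1,-0.002,0,0.169,0,0,0],[1,-0.002,0,0.169,0,0,0],[0.4,-0.002,0,0.169,0,0,0],[0.4,-0.002,0,0.169,0,0,0],[0.4,-0.002,0,0.169,0,0,0],[0.4,-0.002,0,0.169,0,0,0],[0.4,-0.002,0,0.169,0,0,0]]' 40
python3 drive.py '[[0.4,0,0,0,0,0,0],[0.4,0,0,0,0,0,0],[0.4,0,0,-0.005,0,0,0],[0.4,0,0,-0.03,0,0,0],[0.4,0,0,-0.08,0,0,0],[0.4,0,0,-0.14,0,0,0],[0.4,0,0,-0.2,0,0,0],[0.4,0,0,-0.225,0,0,0],[0.4,0,0,-0.225,0,0,0],[0.4,0,0,-0.225,0,0,0]]'
python3 g.py .052 .12 .002
```

```text
t: 22.35
ee_pos: [0.4724, 0.3014, 0.0531]
ee_rot: [[0.762, -0.648, 0.004], [-0.648, -0.762, 0.001], [0.003, -0.004, -1.0]]
force: [-0.1, 0.1, 5.9]
width: 0.721
finger_force: 39.9
t: 23.6
ee_pos: [0.4704, 0.3003, 0.2748]
ee_rot: [[0.761, -0.649, 0.0], [-0.649, -0.761, -0.002], [0.001, 0.001, -1.0]]
force: [-0.4, -0.2, -1.0]
width: 0.722
finger_force: 39.3
move [0.3193 0.0144 0.0295] rot [-0.4195 -0.1458  0.651 ] rows 5.1
TCP in rack rel. target [-0.1799  0.2608 -0.0517] Ft [-0.14  0.38  1.  ] M [-0.11 -0.11 -0.  ]
```

```bash
python3 drive.py '[[0.4,0.053,0.0024,0,-0.07,-0.024,0.108],[0.4,0.106,0.005,0,-0.14,-0.049,0.217],[0.4,0.159,0.007,0,-0.21,-0.073,0.326],[0.4,0.212,0.0096,0,-0.28,-0.097,0.434],[0.4,0.265,0.012,0.01,-0.35,-0.122,0.543],[0.4,0.319,0.0144,0.0295,-0.4195,-0.1458,0.651],[0.4,0.319,0.0144,0.0295,-0.4195,-0.1458,0.651],[0.4,0.319,0.0144,0.0295,-0.4195,-0.1458,0.651],[0.4,0.319,0.0144,0.0295,-0.4195,-0.1458,0.651]]'
python3 g.py .053 .12 -.001
```

```text
t: 24.72
ee_pos: [0.7045, 0.0841, 0.2502]
ee_rot: [[0.204, -0.89, -0.408], [-0.979, -0.186, -0.084], [-0.001, 0.417, -0.909]]
force: [-0.1, 1.5, -0.6]
width: 0.721
finger_force: 39.3
move [-0.0011 -0.0012  0.0035] rot [-0.0067  0.0003  0.0026] rows 0.1
TCP in rack rel. target [-0.0012 -0.0011  0.0035] Ft [-1.47 -0.41  0.43] M [ 0.87 -0.05  0.03]
```

```bash
python3 drive.py '[[0.4,-0.001,-0.0012,0.01,-0.006,0,0.002],[0.4,-0.001,-0.0012,0.03,-0.006,0,0.002],[0.4,-0.001,-0.0012,0.05,-0.006,0,0.002],[0.4,-0.001,-0.0012,0.068,-0.006,0,0.002],[0.4,-0.001,-0.0012,0.08,-0.006,0,0.002],[0.4,-0.001,-0.0012,0.088,-0.006,0,0.002],[0.4,-0.001,-0.0012,0.091,-0.006,0,0.002],[0.4,-0.001,-0.0012,0.091,-0.006,0,0.002]]'
python3 g.py .053 0 -.001
```

```text
t: 25.72
ee_pos: [0.6687, 0.077, 0.1654]
ee_rot: [[0.2, -0.887, -0.415], [-0.98, -0.182, -0.084], [-0.001, 0.424, -0.906]]
force: [-0.2, 0.7, -0.8]
width: 0.718
finger_force: 39.3
move [-0.0009  0.0015  0.0311] rot [ 0.0014  0.0012 -0.0009] rows 0.5
TCP in rack rel. target [ 0.0015 -0.0009  0.0311] Ft [-0.7  -0.32  0.76] M [ 0.86 -0.18  0.  ]
```

No contact yet with the rim at 31 mm. Creep down.

```bash
python3 drive.py '[[0.4,-0.0005,0.001,0.002,0,0,0],[0.4,-0.0005,0.001,0.004,0,0,0],[0.4,-0.0005,0.001,0.006,0,0,0],[0.4,-0.0005,0.001,0.007,0,0,0],[0.4,-0.0005,0.001,0.007,0,0,0]]'
python3 g.py .053 0 -.001
python3 drive.py '[[0.4,0,0,0.001,0,0,0],[0.4,0,0,0.002,0,0,0],[0.4,0,0,0.002,0,0,0]]'
python3 g.py .053 0 -.001
```

```text
t: 26.35
ee_pos: [0.6656, 0.0772, 0.1598]
ee_rot: [[0.201, -0.888, -0.413], [-0.98, -0.182, -0.084], [-0.001, 0.421, -0.907]]
force: [3.7, 3.5, 2.8]
width: 0.719
finger_force: 39.7
move [-0.0001  0.0012  0.0248] rot [-0.0013  0.0013 -0.0004] rows 0.4
TCP in rack rel. target [ 0.0011 -0.0001  0.0248] Ft [-2.71 -2.72 -4.36] M [ 1.62 -1.01 -0.04]
t: 26.72
ee_pos: [0.6652, 0.0772, 0.1589]
ee_rot: [[0.201, -0.889, -0.411], [-0.98, -0.183, -0.084], [-0.001, 0.42, -0.908]]
force: [4.3, 4.7, 4.3]
width: 0.723
finger_force: 39.9
move [0.0001 0.0013 0.0239] rot [-0.0031  0.0011 -0.0001] rows 0.4
TCP in rack rel. target [0.0012 0.     0.0239] Ft [-3.78 -2.87 -6.08] M [ 1.57 -1.23 -0.02]
```

Contact at 24 mm, with side forces pushing toward tool −x and −y. I'll give way in that direction.

```bash
python3 drive.py '[[0.4,-0.0008,-0.0005,0,0,0,0],[0.4,-0.0015,-0.001,0,0,0,0],[0.4,-0.0015,-0.001,0,0,0,0]]'
python3 g.py .053 0 -.001
python3 drive.py '[[0.4,-0.0005,-0.0003,0.001,0,0,0],[0.4,-0.001,-0.0006,0.0015,0,0,0],[0.4,-0.001,-0.0006,0.0015,0,0,0]]'
python3 g.py .053 0 -.001
```

```text
t: 27.1
ee_pos: [0.6651, 0.0775, 0.1584]
ee_rot: [[0.201, -0.888, -0.414], [-0.98, -0.182, -0.086], [0.001, 0.423, -0.906]]
force: [4.2, 1.8, 5.5]
width: 0.722
finger_force: 40.0
move [0.0003 0.0014 0.0234] rot [ 0.0001 -0.0003 -0.0012] rows 0.4
TCP in rack rel. target [0.0014 0.0003 0.0234] Ft [-0.92 -1.75 -6.84] M [ 1.12 -0.44 -0.07]
t: 27.48
ee_pos: [0.665, 0.0776, 0.1583]
ee_rot: [[0.201, -0.888, -0.413], [-0.98, -0.181, -0.087], [0.002, 0.422, -0.906]]
force: [4.1, 0.1, 9.4]
width: 0.719
finger_force: 40.3
move [0.0004 0.0014 0.0232] rot [-0.0003 -0.0019 -0.0016] rows 0.4
TCP in rack rel. target [0.0014 0.0005 0.0232] Ft [  0.73   0.28 -10.22] M [ 0.59 -0.03 -0.04]
```

Seated at about 23 mm: the side forces are gone and axial load is rising. One more small press, then release.

```bash
python3 drive.py '[[0.4,0,0,0.0015,0,0,0],[0.4,0,0,0.002,0,0,0],[0.4,0,0,0.002,0,0,0]]'
python3 g.py .053 0 -.001
python3 drive.py '[[0.4,0,0,-0.002,0,0,0],[0.8,0,0,-0.002,0,0,0],[1,0,0,-0.002,0,0,0],[1,0,0,-0.002,0,0,0],[1,0,0,-0.005,0,0,0],[1,0,0,-0.025,0,0,0],[1,0,0,-0.075,0,0,0],[1,0,0,-0.12,0,0,0],[1,0,0,-0.12,0,0,0],[1,0,0,-0.12,0,0,0]]'
cat > chk.py <<'E'
from h import *
A=rackR(.203);h=np.array([.6328,.069,.0897])+A@[-.0002,.0005,0]
for n in('wrist','scene'):
    W=P(n);im=np.ascontiguousarray(arm.read_camera(n)[:,:,::-1]);cv2.imwrite(f'pics/end_{n}.png',im)
    hsv=cv2.cvtColor(im,cv2.COLOR_BGR2HSV)
    m=((hsv[...,0]>100)&(hsv[...,0]<130)&(hsv[...,1]>120)&(hsv[...,2]>50)).astype(np.uint8)
    c0=proj(W,h+A[:,2]*.09)
    k_,l,st,c=cv2.connectedComponentsWithStats(m);k=l[int(c0[1]),int(c0[0])];print(n,'blue bbox',st[k],'id',k)
    an=np.linspace(0,6.28,73)
    q=np.array([proj(W,h+A@[r*np.cos(a),r*np.sin(a),z]) for a in an for r,z in((.038,.0225),(.025,.0965))]);print('pred',q.min(0).round(1),q.max(0).round(1))
    v=hsv[...,2];d=((l==k)&(v>np.percentile(v[l==k],95)*.75)).astype(np.uint8)
    a,b,s2,c2=cv2.connectedComponentsWithStats(d);j=1+np.argmax(s2[1:,4])
    q=np.array([proj(W,h+A@[.025*np.cos(t),.025*np.sin(t),.0965]) for t in an]);print('disc',s2[j],'pred',q.min(0).round(1),q.max(0).round(1))
    print('copper px below', int(((hsv[...,0]<20)&(hsv[...,1]>100)&(hsv[...,2]>80))[int(proj(W,h)[1])-40:int(proj(W,h)[1])+40,int(proj(W,h)[0])-50:int(proj(W,h)[0])+50].sum()))
E
python3 chk.py
```

```text
t: 27.85
ee_pos: [0.6649, 0.0776, 0.1582]
ee_rot: [[0.201, -0.889, -0.411], [-0.979, -0.182, -0.087], [0.003, 0.42, -0.908]]
force: [4.3, 2.6, 13.5]
width: 0.717
finger_force: 40.6
move [0.0004 0.0014 0.0231] rot [-0.0029 -0.0025 -0.0013] rows 0.4
TCP in rack rel. target [0.0013 0.0005 0.0231] Ft [ -1.67   1.37 -14.3 ] M [ 0.27 -0.29 -0.08]
t: 29.1
ee_pos: [0.7128, 0.089, 0.261]
ee_rot: [[0.2, -0.886, -0.418], [-0.98, -0.181, -0.084], [-0.001, 0.426, -0.904]]
force: [0.8, -0.7, -0.6]
width: 1.002
finger_force: 0.0
wrist blue bbox [ 236  154   84   97 6337] id 1
pred [237.1 150.1] [320.6 247.9]
disc [ 243  183   71   68 3726] pred [244.3 179.5] [315.4 247.9]
copper px below 129
scene blue bbox [336 194  40  37 884] id 3
pred [333.3 193.5] [374.7 233.9]
disc [357 194  19  18 250] pred [355.3 193.5] [374.7 212.9]
copper px below 4184
```

```bash
python3 drive.py '[[1,0,0,-0.03,0,0,0],[1,0,0,-0.03,0,0,0],[1,0,0,-0.03,0,0,0],[1,0,0,-0.03,0,0,0],[1,0,0,-0.03,0,0,0],[1,0,0,-0.03,0,0,0],[1,0,0,-0.03,0,0,0],[1,0,0,-0.03,0,0,0]]'; python3 chk.py; python3 -c "
from h import *
a=cv2.imread('pics/scene0.png').astype(int);b=cv2.imread('pics/end_scene.png').astype(int)
for n,(u,v) in dict(bottle=(218,255),mallet=(150,290),geode=(238,390),tin=(293,178),bowl=(388,175),scoop=(268,170)).items(): print(n,abs(a-b)[v-20:v+20,u-20:u+20].mean().round(1))"
```

```text
t: 30.2
ee_pos: [0.7256, 0.0914, 0.2893]
ee_rot: [[0.2, -0.887, -0.416], [-0.98, -0.181, -0.085], [-0.001, 0.425, -0.905]]
force: [-0.4, -0.4, -0.6]
width: 1.002
finger_force: 0.0
wrist blue bbox [ 240  151   76   86 5083] id 1
pred [240.8 147.4] [317. 234.]
disc [ 247  176   63   61 2977] pred [248.  172.7] [311.2 234. ]
copper px below 98
scene blue bbox [336 194  40  37 873] id 3
pred [333.3 193.5] [374.7 233.9]
disc [357 194  19  18 249] pred [355.3 193.5] [374.7 212.9]
copper px below 4183
bottle 3.2
mallet 3.6
geode 3.3
tin 3.4
bowl 7.3
scoop 3.4
```

```bash
python3 -c "
from station import arm
print(arm.finish_job())"
```

```text
the job is handed in; nothing more can be done
None
```

The job is handed in at about 30 s: the peg is fully home in the hole, the copper cup is over it with its rim on the face, and the blue cup is nested over the copper one. Both cups were still in place a second after release, and five of the six bystanders look unchanged; the bowl's patch of the picture changed a little, but the arm never worked near it.

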